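# Flip the marker at the empty place of the jar rack

## Task

One jar has been taken out of the rack on the counter. With your fingertips, push the marker flag at that empty place right over its hinge until it lies flat across the empty place with its cross showing; push it gently, without pinching it, forcing it or slapping it over. Leave the other flags, the jars and everything else where they are.

Things in the scene. Friction and masses are not known exactly. Their poses are not given: they have to be found in the camera images.
- flag_gap (a joint): flag of the EMPTY place (no jar behind it), rad: 0 = level, sticking out on the robot's side, disc face up; pi/2 = upright; pi = turned right over, level across the empty place, cross face up. Hard stops at 0 and pi. Starts between 0 and 0.35. The stiff hinge keeps it wherever it is left, against gravity (0.035 N m, some 0.5 N at the free edge): push it all the way down
- edge_gap (a point): middle of that flag's free edge, moving with it. The flag is a white steel plate 54 mm wide (along the hinge), 76 mm from hinge line to free edge, 4 mm thick (2 mm either side of the hinge plane), a 6 mm round bead along the free edge, a black disc on one face, a black diagonal cross on the other. Its x axis points from the free edge to the hinge
- hinge_gap (a point): middle of that flag's hinge line, 78 mm above the counter; its y axis runs along the hinge (and the rack), its x axis is level and points over the rack, away from the robot, z up. The flag swings in its x-z plane; a fingertip set against the bead of the free edge and moved up along the arc takes it along (friction about 0.6)
- rack: fixed wooden jar rack 104 deep (x, pointing away from the robot) x 470 long (y) mm; origin mid-underside; end cheeks 84 mm high, base board top 18 mm up, 8 mm steel guard rails 66 mm up, 46 mm before and behind the origin. Four places 105 mm apart, each with a black 72 mm rubber disc and a flag hinged over the front rail; one place, which varies, has no jar. Below the flags is only counter
- clip_gap: the black clip that carries that flag, fixed on the front rail under the hinge, 14 x 46 x 22 mm; origin on the rail's middle line, 12 mm under the hinge line
- flag_a (a joint): the like flag in front of jar_a, same values; starts between 0 and 0.2 and must stay as it is
- hinge_a (a point): middle of the hinge line of flag_a, axes as for hinge_gap (all four hinges lie on one straight line)
- edge_a (a point): middle of the free edge of flag_a
- jar_a: full glass jar with steel lid standing loose in its place in the rack, 68 mm in diameter, 108 mm high, about 0.4 kg; origin in the middle of its underside (18 mm above the counter)
- flag_b (a joint): the like flag in front of jar_b, same values; starts between 0 and 0.2 and must stay as it is
- hinge_b (a point): middle of the hinge line of flag_b, axes as for hinge_gap (all four hinges lie on one straight line)
- edge_b (a point): middle of the free edge of flag_b
- jar_b: full glass jar with steel lid standing loose in its place in the rack, 68 mm in diameter, 108 mm high, about 0.4 kg; origin in the middle of its underside (18 mm above the counter)
- flag_c (a joint): the like flag in front of jar_c, same values; starts between 0 and 0.2 and must stay as it is
- hinge_c (a point): middle of the hinge line of flag_c, axes as for hinge_gap (all four hinges lie on one straight line)
- edge_c (a point): middle of the free edge of flag_c
- jar_c: full glass jar with steel lid standing loose in its place in the rack, 68 mm in diameter, 108 mm high, about 0.4 kg; origin in the middle of its underside (18 mm above the counter)
- open_jar: the jar missing from the rack: empty open glass jar 68 mm in diameter, 104 mm high, standing loose on the counter left of the rack; origin in the middle of its underside
- pepper: orange bell pepper, about 84 mm across and 90 mm high, standing loose on a fixed green chopping board (300 x 260 x 12 mm) right of the rack; origin in the middle of its underside
- bowl: white bowl 124 mm across, 50 mm high, loose on the counter to the left, nearer the robot than the rack; origin in the middle of its underside

How it is judged:
At the end, for the whole second after the job is handed in: The flag of the empty place is turned over to 3.0 rad or more (stop at 3.14) and still; the other flags' free edges are within 15 mm of their start, the rack's jars upright (0.1 rad) and within 10 mm, the open jar, pepper and bowl within 20 mm of theirs (value of joint flag_gap above 3 rad and velocity of joint flag_gap between -0.1 and 0.1 rad/s and distance of each of edge_a, edge_b, edge_c from where it was at the start of the episode below 0.015 m and distance of each of jar_a, jar_b, jar_c from where it was at the start of the episode below 0.01 m and angle between each of jar_a, jar_b, jar_c's own z axis and vertical below 0.1 rad and distance of each of open_jar, pepper, bowl from where it was at the start of the episode below 0.02 m); the robot touches nothing.
It fails at once if another flag is moved by more than 20 mm at its free edge (distance of any of edge_a, edge_b, edge_c from where it was at the start of the episode above 0.02 m).
It fails at once if a jar in the rack is lifted, tipped, carried or pushed by more than 15 mm (distance of any of jar_a, jar_b, jar_c from where it was at the start of the episode above 0.015 m or angle between any of jar_a, jar_b, jar_c's own z axis and vertical above 0.2 rad).
It fails at once if the open jar, the pepper or the bowl is lifted, carried or pushed by more than 25 mm (distance of any of open_jar, pepper, bowl from where it was at the start of the episode above 0.025 m).
It fails at once if the flag is pinched: the grasp point between the fingers lies within its plate while the fingers touch it (contact force between the fingers and clip_gap above 0.5 N and x of the grasp point in the frame of edge_gap between 0 and 0.076 m and y of the grasp point in the frame of edge_gap between -0.03 and 0.03 m and z of the grasp point in the frame of edge_gap between -0.005 and 0.005 m).
It fails at once if the flag is forced (more than 60 N from the fingers on it and its clip) or slapped over (faster than 8 rad/s) (contact force between the fingers and clip_gap above 60 N or velocity of joint flag_gap above 8 rad/s).
It also fails if it takes over 48 s, if anything falls off the work surface, if the arm or the gripper's body presses on something with over 40 N, if the wrist force passes 120 N, or if a joint passes its speed limit or range.

## Robot

A 6-joint arm with a two-finger parallel gripper is mounted at the origin on the work surface. World frame = base frame: x ahead of the robot, y to its left, z up, the work surface at z = 0. Lengths are in m, angles in rad, forces in N, time in s.
With the tool pointing down it reaches from about 0.35 to 0.85 m from the base axis. Payload 8.1 kg.
Tool frame: the origin (TCP) lies midway between the tips of the shut fingers; the grasp point (between the pads) lies 19 mm behind it (robot.tcp_to_grasp is the distance from the TCP to the grasp point, in m); x points along the fingers, y is the direction in which the jaws open and shut, and the axes are right-handed (so a half turn about x gives the same grasp; the last joint's range is limited). The gripper opens to 93 mm and grips with 3 to 60 N. Pads are 15 mm wide; open, the fingers measure 128 mm over their backs; the gripper's body (75 mm by 188 mm) begins 65 mm behind the grasp point.
Start: joints at [1.113, 0.13, 1.488, -0, 1.523, -0.085], TCP at [0.219, 0.559, 0.219] pointing down, gripper open.
Joint ranges: [-2.96, 2.96], [-0.89, 2.26], [0.02, 2.5], [-1.34, 4.48], [0, 2.73], [-2.66, 2.66]. Speed limits (rad/s): [2.39, 2.39, 2.79, 3.14, 3.14, 3.14].

## Interface

Orientations are given as a rotation vector (axis times angle).
In Python, from plant import robot gives the robot as it stands.
- The arm moves only by the tool play_rows, never from a script. Its argument "plan" is a list of rows, each an object with "slide": the shift along the world's x, y, z as a fraction of full scale, a list of three; "roll": the turn about the world's z as a fraction of full scale; "fingers": the gripper command: -1 is shut, 1 is fully open, values between are in proportion. A call has 1 to 20 rows; each row shifts and turns the commanded pose from where the row before left it; what a row does not reach is not made up. Full scale, the value 1, is 30 mm for a shift and 8 degrees for a turn. A row lasts 1/8 s, in which the tool goes at most 62.5 mm and 10.7 degrees, less where a joint would pass 70% of its speed; a pose out of reach is approached as far as the arm can. A call with a number of a shift or a turn outside -1 to 1 is refused whole. A call with a gripper value outside its range is refused whole. The fingers move at their own pace and stop on an object; "squeeze" is the grip in N (left out, the last holds). Time passes only in rows, so rows that do not move let the fingers close. It gives the time, the measured TCP pose, the force and the opening at its end, in the units of the state.
- robot.read_state(): the state, without advancing time (a new reading comes with each control period).
- robot.read_camera(name): name is "scene" or "top" or "wrist"; returns the picture (384x512x3 uint8, red, green, blue); there is no depth.
- robot.get_calibration(name): a dict with "fx", "fy", "cx", "cy" (pixels), "R" (3x3) and "t" (3): a world point X has camera coordinates R X + t; the wrist camera has in their place "T_tool_cam" (4x4, takes a point from camera to tool coordinates, whose origin is the TCP and whose axes are the tool frame's). Camera axes: x right, y down, z forward; pixel columns grow to the right and rows downward; lengths in m; the calibration is good to about 2 mm. A picture is of the moment at which its call begins: read the wrist's pose just before it. get_calibration takes no time and is no camera call.
- robot.close_job(): hands the job in, once; it reports no verdict.
Trained networks look in the newest picture that a camera, given by its name, has taken for a name from the list of things; names that differ only in an ending like _2 or _b are one class to them, and where a whole thing is asked for, a point or a joint stands for the part that bears it (a point fixed in the world has none). Each returns a list of dicts, best first, with "p" (0 to 1); they miss things now and then, are a little off and sometimes report something else, mostly with a low value. They report only what shows in the picture. A call takes as long as a camera call.
- robot.boxes_of(camera, target): "extent" ([centre column, centre row, width, height] in pixels, round what is visible of it).
- robot.regions_of(camera, target): "region" (384x512 bool, what is visible of it) and "extent" ([centre column, centre row, width, height] in pixels, round what is visible of it).
- robot.mark_of(camera, target): "point" ([column, row] in pixels: a listed point, or the origin of a listed thing).
The state is a dict: "t": time; "q": joint angles; "dq": joint speeds; "joint_torque": joint torques, N m; "tool_pos": TCP position; "orientation": TCP orientation; "force": force on the tool from outside, world axes, zero at the start; "wrist_torque": the same for the moment, N m; "opening": finger opening in m.
Only numpy, scipy, OpenCV 4.12 (cv2) and the standard library are available. Lean on these libraries where they do the work, as an engineer would, in place of code of your own. Each camera call takes 0.05 s, during which the arm holds its last target.

## Working session

There is one attempt and no reset: what is moved stays moved. The work goes in short steps, Python scripts to look and compute and a tool call to move; the robot and the scene stay as the last step left them, time stands still between calls to the robot, and variables do not carry over. Pictures are saved under pics/ and viewed, and the job is handed in when it is done.

Besides the shell and the picture viewer there is one more tool, called after "Call:" as a command line: name --argument value ..., lists and objects as JSON in quotes. play_rows: Moves the arm, as the interface text tells. Its arguments: {"type":"object","properties":{"plan":{"type":"array","items":{"type":"object","properties":{"slide":{"type":"array","items":{"type":"number","minimum":-1,"maximum":1}},"roll":{"type":"number","minimum":-1,"maximum":1},"fingers":{"type":"number"}}}},"squeeze":{"type":"number"}},"required":["plan"]}

```bash
ls; mkdir -p pics; python3 - <<'E'
from plant import robot
import cv2
for c in ["scene","top","wrist"]:
    im=robot.read_camera(c); cv2.imwrite(f"pics/{c}0.png",im[:,:,::-1])
    k=robot.get_calibration(c); print(c,k)
print(robot.read_state(), robot.tcp_to_grasp)
for c in ["scene","top"]:
    for n in ["flag_gap","flag_a"]:
        print(c,n,[(d['p'],d['extent']) for d in robot.boxes_of(c,n)])
    for n in ["hinge_gap","edge_gap","hinge_a","edge_a","clip_gap","rack","jar_a","open_jar","bowl","pepper"]:
        print(c,n,[(d['p'],d['point']) for d in robot.mark_of(c,n)])
E
```

```text
pics
scene {'fx': 393.0787987711108, 'fy': 393.0787987711108, 'cx': 258.0636962608299, 'cy': 199.98793410766484, 'R': array([[-0.63389636,  0.77334766,  0.01043092],
       [ 0.66515457,  0.55199543, -0.50286226],
       [-0.39464517, -0.31182438, -0.86430362]]), 't': array([ 0.35921606, -0.29965858,  1.60151127])}
top {'fx': 405.17777311395866, 'fy': 405.17777311395866, 'cx': 259.1210017755704, 'cy': 193.82335142439484, 'R': array([[ 0.00672993, -0.99995449, -0.00676277],
       [-0.9919582 , -0.00582105, -0.12643198],
       [ 0.12638686,  0.00755927, -0.99195223]]), 't': array([-0.01764732,  0.55057223,  1.35541072])}
wrist {'fx': 302.7195284421659, 'fy': 302.7195284421659, 'cx': 256.05887576695534, 'cy': 194.87632143691786, 'T_tool_cam': array([[ 2.11313165e-04, -2.48396477e-01,  9.68658426e-01,
        -1.64510192e-01],
       [ 9.99999974e-01, -2.55699951e-05, -2.24707338e-04,
        -4.59112942e-06],
       [ 8.05851025e-05,  9.68658448e-01,  2.48396466e-01,
        -6.84939671e-02],
       [ 0.00000000e+00,  0.00000000e+00,  0.00000000e+00,
         1.00000000e+00]])}
{'t': 
[... 1488 characters left out ...]
16.9, 21.9]), (0.15, [227.5, 187.8, 16.4, 29.5])]
top flag_a [(0.89, [197.4, 187.0, 19.3, 21.6]), (0.65, [289.9, 189.8, 16.9, 21.3]), (0.6, [259.2, 188.9, 18.9, 22.6])]
top hinge_gap [(0.63, [222.3, 178.0])]
top edge_gap [(0.59, [225.5, 198.1])]
top hinge_a [(0.93, [196.0, 175.2]), (0.82, [256.5, 179.1]), (0.78, [288.1, 181.4])]
top edge_a [(0.7, [261.1, 202.6]), (0.66, [198.2, 199.1]), (0.6, [291.1, 205.4]), (0.32, [199.8, 166.4])]
top clip_gap [(0.69, [229.0, 178.0])]
top rack [(0.89, [245.0, 169.0])]
top jar_a [(0.82, [290.4, 172.0]), (0.81, [198.6, 166.0]), (0.6, [260.8, 169.8])]
top open_jar [(0.93, [146.9, 175.5]), (0.35, [197.7, 176.5])]
top bowl [(0.85, [145.9, 222.5])]
top pepper []
```

```bash
python3 - <<'E'
import cv2,numpy as np
a=cv2.imread("pics/top0.png")[120:260,110:370];cv2.imwrite("pics/top0c.png",cv2.resize(a,None,fx=3,fy=3,interpolation=2))
a=cv2.imread("pics/scene0.png")[120:340,150:420];cv2.imwrite("pics/scene0c.png",cv2.resize(a,None,fx=2.7,fy=2.7,interpolation=2))
E
```

```text
(no output)
```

View pics/top0c.png

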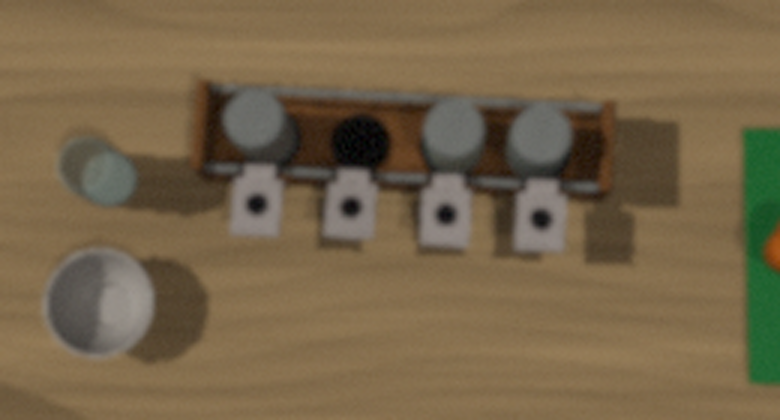

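View pics/scene0c.png

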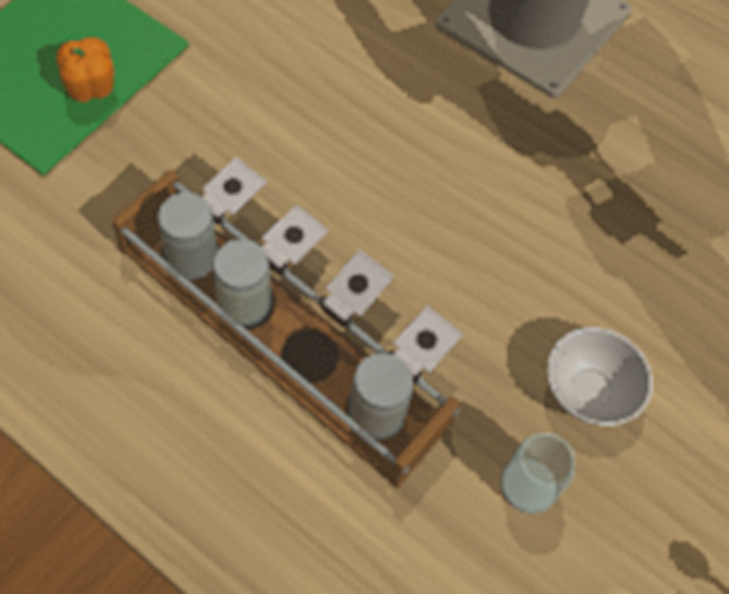

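View pics/wrist0.png

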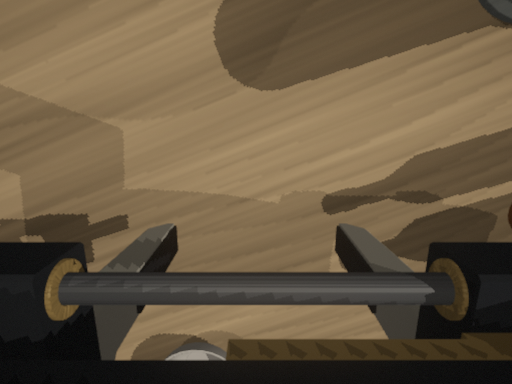

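```bash
python3 - <<'E'
import cv2,numpy as np
from plant import robot
c={n:robot.get_calibration(n) for n in("scene","top")}
def P(n):
    k=c[n];K=np.array([[k['fx'],0,k['cx']],[0,k['fy'],k['cy']],[0,0,1]]);return K@np.c_[k['R'],k['t']]
pt=dict(hg=((273,235.7),(222.3,178)),eg=((288.4,214.4),(225.5,198.1)),
h1=((299.3,255.6),(196,175.2)),h3=((251.2,216.1),(256.5,179.1)),h4=((226.8,194.6),(288.1,181.4)),
e1=((314,235.8),(198.2,199.1)),e3=((265.6,201.2),(261.1,202.6)),e4=((241.7,180.9),(291.1,205.4)),rack=((248.9,243),(245,169)),
j1=((288.2,273.6),(198.6,166)),bowl=((370.4,263.3),(145.9,222.5)),oj=((346,300.4),(146.9,175.5)))
for k,(a,b) in pt.items():
    X=cv2.triangulatePoints(P("scene"),P("top"),np.float64(a),np.float64(b));X=X[:3,0]/X[3];
    q=P("top")@np.r_[X,1];print(k,X.round(4),(q[:2]/q[2]-b).round(1))
E
```

```text
hg [0.6019 0.1014 0.0815] [ 2.2 -1.4]
eg [0.5268 0.0934 0.1108] [ 0.2 -0.1]
h1 [0.6066 0.198  0.0769] [-0.2  0.1]
h3 [ 0.5951 -0.0061  0.0783] [ 0.2 -0.1]
h4 [ 0.588  -0.1139  0.0915] [ 1.2 -0.8]
e1 [0.5242 0.1913 0.079 ] [-1.1  0.6]
e3 [ 0.515  -0.0167  0.0604] [-1.3  0.8]
e4 [ 0.508  -0.1217  0.0749] [ 0.3 -0.2]
rack [0.6462 0.0322 0.0021] [ 1.3 -0.8]
j1 [0.6523 0.1986 0.0105] [ 0.4 -0.2]
bowl [0.4505 0.3823 0.0031] [-0.7  0.3]
oj [0.6131 0.3848 0.0156] [-1.4  0.7]
```

```bash
python3 - <<'E'
from plant import robot
from scipy.spatial.transform import Rotation as R
s=robot.read_state();print(R.from_rotvec(s['orientation']).as_matrix().round(3))
E
```

```text
[[ 0.     0.364  0.931]
 [ 0.     0.931 -0.364]
 [-1.     0.     0.   ]]
```

Call:
play_rows --plan '[{"slide":[0.4,-0.95,0.1],"roll":0.2,"fingers":-1},{"slide":[0.4,-0.95,0.1],"roll":0.2,"fingers":-1},{"slide":[0.4,-0.95,0.1],"roll":0.2,"fingers":-1},{"slide":[0.4,-0.95,0.1],"roll":0.2,"fingers":-1},{"slide":[0.4,-0.95,0.1],"roll":0.2,"fingers":-1},{"slide":[0.4,-0.95,0.1],"roll":0.2,"fingers":-1},{"slide":[0.4,-0.95,0.1],"roll":0.2,"fingers":-1},{"slide":[0.4,-0.95,0.1],"roll":0.2,"fingers":-1},{"slide":[0.4,-0.95,0.1],"roll":0.2,"fingers":-1},{"slide":[0.4,-0.95,0.1],"roll":0.2,"fingers":-1},{"slide":[0.4,-0.95,0],"roll":0.25,"fingers":-1},{"slide":[0.4,-0.95,0],"fingers":-1},{"slide":[0.4,-0.95,0],"fingers":-1},{"slide":[0.4,-0.95,0],"fingers":-1},{"slide":[0.4,-0.95,0],"fingers":-1},{"slide":[0.4,-0.95,0],"fingers":-1},{"slide":[0,0,0],"fingers":-1}]'

```text
$.plan[11]: bad value
```

```bash
python3 - <<'E'
from plant import robot
import cv2
s=robot.read_state();print(s)
im=robot.read_camera("wrist"); cv2.imwrite(f"pics/w1.png",im[:,:,::-1])
for n in ["hinge_gap","edge_gap","hinge_a","edge_a","clip_gap"]:
        print(n,[(d['p'],d['point']) for d in robot.mark_of("wrist",n)])
print([(d['p'],d['extent']) for d in robot.boxes_of("wrist","flag_gap")])
E
```

```text
{'t': 1.35, 'q': array([ 1.11258639e+00,  1.30371482e-01,  1.48818069e+00, -1.83482335e-05,
        1.52295783e+00, -8.54002413e-02]), 'dq': array([-0.00025829,  0.00099469, -0.00087951, -0.00137918, -0.00174635,
       -0.00133581]), 'joint_torque': array([ 7.68429472e-04, -5.59722984e+01, -4.92066121e+01,  7.70720118e-02,
        2.20868038e-02, -1.33313563e-05]), 'tool_pos': array([0.21853985, 0.55881837, 0.21866289]), 'orientation': array([ 0.29255384,  1.55089373, -0.29243595]), 'force': array([ 1.03243517,  0.60251228, -0.03395513]), 'wrist_torque': array([ 0.01618546, -0.0205384 ,  0.01330193]), 'opening': 0.09282111672452027}
hinge_gap []
edge_gap []
hinge_a []
edge_a []
clip_gap []
[]
```

View pics/w1.png

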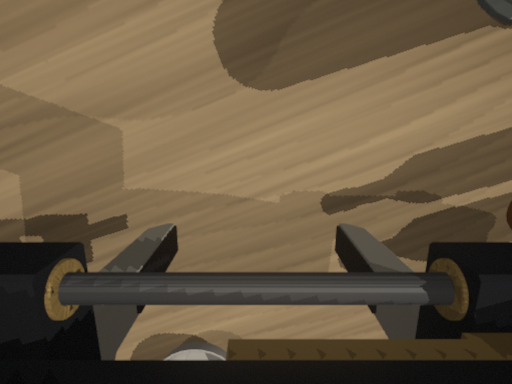

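Call:
play_rows --plan '[{"slide":[0.8,-0.95,0.1],"roll":0.2,"fingers":1},{"slide":[0.8,-0.95,0.1],"roll":0.2,"fingers":1},{"slide":[0.8,-0.95,0.1],"roll":0.2,"fingers":1},{"slide":[0.8,-0.95,0.1],"roll":0.2,"fingers":1},{"slide":[0.8,-0.95,0.1],"roll":0.2,"fingers":1},{"slide":[0.8,-0.95,0.1],"roll":0.2,"fingers":1},{"slide":[0.8,-0.95,0.1],"roll":0.2,"fingers":1},{"slide":[0.8,-0.95,0.1],"roll":0.2,"fingers":1},{"slide":[0.8,-0.95,0.1],"roll":0.2,"fingers":1},{"slide":[0.8,-0.95,0.1],"roll":0.2,"fingers":1},{"slide":[0.8,-0.95,0],"roll":0.25,"fingers":1},{"slide":[0.8,-0.95,0],"roll":0,"fingers":1},{"slide":[0.8,-0.95,0],"roll":0,"fingers":1},{"slide":[0.8,-0.95,0],"roll":0,"fingers":1},{"slide":[0.8,-0.95,0],"roll":0,"fingers":1},{"slide":[0.8,-0.95,0],"roll":0,"fingers":1},{"slide":[0,0,0],"roll":0,"fingers":1},{"slide":[0,0,0],"roll":0,"fingers":1}]'

```text
t: 3.95
tool_pos: [0.6022, 0.1031, 0.2485]
orientation: [0.047, 1.571, -0.046]
force: [-0.1, 0.8, -0.5]
opening: 0.0931
```

```bash
cat > look.py <<'E'
from plant import robot
import cv2,sys,numpy as np
from scipy.spatial.transform import Rotation as R
s=robot.read_state();print(s['t'],s['tool_pos'],s['force'],s['opening']);print(R.from_rotvec(s['orientation']).as_matrix().round(3))
im=robot.read_camera("wrist"); cv2.imwrite(f"pics/{sys.argv[1]}.png",im[:,:,::-1])
for n in ["hinge_gap","edge_gap","hinge_a","edge_a","clip_gap"]:
        print(n,[(d['p'],d['point']) for d in robot.mark_of("wrist",n)])
print([(d['p'],d['extent']) for d in robot.boxes_of("wrist","flag_gap")])
E
python3 look.py w2
```

```text
3.95 [0.60220888 0.10313454 0.24847026] [-0.0898091   0.81166272 -0.50070461] 0.09308956710736996
[[-0.001  0.059  0.998]
 [ 0.     0.998 -0.059]
 [-1.     0.    -0.001]]
hinge_gap [(0.79, [242.2, 181.9])]
edge_gap []
hinge_a [(0.83, [154.9, 178.4]), (0.83, [59.3, 181.5]), (0.55, [340.6, 178.1])]
edge_a [(0.9, [340.5, 105.6]), (0.9, [144.3, 110.2]), (0.86, [44.2, 109.1]), (0.51, [59.1, 182.1])]
clip_gap [(0.98, [244.4, 178.4])]
[(0.62, [242.1, 147.4, 54.1, 71.2]), (0.36, [340.8, 144.0, 55.9, 78.8])]
```

View pics/w2.png

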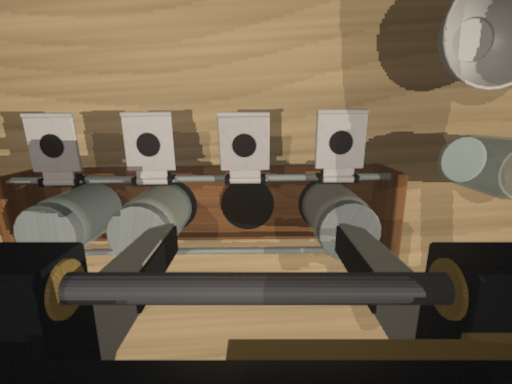

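```bash
cat > geo.py <<'E'
from plant import robot
import numpy as np
from scipy.spatial.transform import Rotation as R
def ray(px,s=None):
    k=robot.get_calibration("wrist");s=s or robot.read_state()
    T=np.eye(4);T[:3,:3]=R.from_rotvec(s['orientation']).as_matrix();T[:3,3]=s['tool_pos'];M=T@k['T_tool_cam']
    d=M[:3,:3]@np.array([(px[0]-k['cx'])/k['fx'],(px[1]-k['cy'])/k['fy'],1.]);return M[:3,3],d
def atz(px,z):
    o,d=ray(px);return o+d*(z-o[2])/d[2]
E
python3 - <<'E'
from geo import *
H=[atz(p,.078) for p in [(340.6,178.1),(242.2,181.9),(154.9,178.4),(59.3,181.5)]]
for h in H:print(h.round(4))
for p in [(340.5,107),(245,113),(144.3,112),(44.2,112)]:
    print(p,[atz(p,z).round(4).tolist() for z in(.078,.09,.104)])
h=H[1];o,d=ray((245,113.5))
for t in np.linspace(.15,.3,0):pass
u=np.array([.998,-.059,0])
for z in np.arange(.076,.12,.003):
    X=atz((245,113.5),z);r=np.hypot((X-h)@u,z-.078);print(z.round(3),r.round(4),((X-h)@u).round(4))
E
```

```text
[0.6058 0.1986 0.078 ]
[0.6037 0.0876 0.078 ]
[ 0.594  -0.0104  0.078 ]
[ 0.5913 -0.1189  0.078 ]
(340.5, 107) [[0.5286, 0.1977, 0.078], [0.5288, 0.1944, 0.09], [0.529, 0.1906, 0.104]]
(245, 113) [[0.5288, 0.0958, 0.078], [0.529, 0.0962, 0.09], [0.5292, 0.0967, 0.104]]
(144.3, 112) [[0.5216, -0.0116, 0.078], [0.522, -0.0073, 0.09], [0.5225, -0.0024, 0.104]]
(44.2, 112) [[0.5154, -0.1184, 0.078], [0.5161, -0.1103, 0.09], [0.5168, -0.1009, 0.104]]
0.076 0.0748 -0.0747
0.079 0.0747 -0.0747
0.082 0.0748 -0.0747
0.085 0.075 -0.0746
0.088 0.0753 -0.0746
0.091 0.0757 -0.0746
0.094 0.0762 -0.0745
0.097 0.0769 -0.0745
0.1 0.0776 -0.0745
0.103 0.0785 -0.0744
0.106 0.0795 -0.0744
0.109 0.0806 -0.0744
0.112 0.0817 -0.0743
0.115 0.083 -0.0743
0.118 0.0843 -0.0743
```

Call:
play_rows --plan '[{"slide":[-0.5,0,0.8],"roll":0,"fingers":1},{"slide":[-0.5,0,0.8],"roll":0,"fingers":1},{"slide":[-0.5,0,0.8],"roll":0,"fingers":1},{"slide":[0,0,0],"roll":0,"fingers":1},{"slide":[0,0,0],"roll":0,"fingers":1}]'

```text
t: 4.92
tool_pos: [0.5576, 0.1029, 0.3197]
orientation: [0.046, 1.571, -0.046]
force: [0.9, 1.3, -0.8]
opening: 0.0931
```

```bash
python3 look.py w3
```

```text
4.925 [0.55760165 0.10289903 0.31967267] [ 0.92921978  1.30534359 -0.78059956] 0.0930898414315433
[[-0.001  0.058  0.998]
 [-0.     0.998 -0.058]
 [-1.    -0.    -0.001]]
hinge_gap [(0.59, [247.3, 202.5])]
edge_gap [(0.59, [246.4, 146.9])]
hinge_a [(0.97, [324.5, 202.1]), (0.93, [176.9, 201.3]), (0.62, [99.1, 204.4])]
edge_a [(0.81, [167.9, 144.0]), (0.73, [89.4, 146.2]), (0.7, [324.4, 141.6]), (0.43, [432.3, 179.2])]
clip_gap [(0.91, [251.5, 198.2])]
[(0.88, [247.7, 176.5, 43.0, 54.2])]
```

View pics/w3.png

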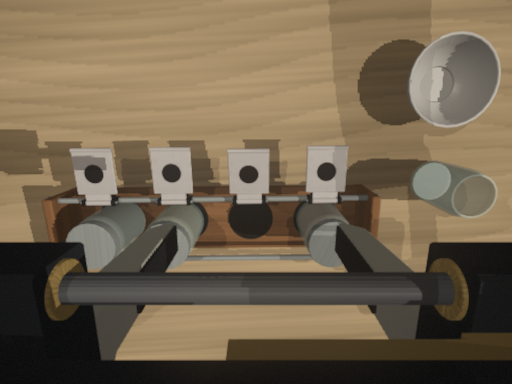

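```bash
python3 - <<'E'
import cv2,numpy as np
for f,boxes in (("w2",dict(g=(215,275,105,170),a=(310,370,100,170),b=(118,178,105,170))),("w3",dict(g=(222,275,142,192),a=(300,352,138,192),b=(145,196,142,195)))):
    im=cv2.imread(f"pics/{f}.png")
    a=im.astype(int);m=((a.min(2)>130)&(a.max(2)-a.min(2)<40)).astype('uint8')
    for k,(x0,x1,y0,y1) in boxes.items():
        s=m[y0:y1,x0:x1];
        rows=[(y0+i,x0+np.flatnonzero(r).min(),x0+np.flatnonzero(r).max(),r.sum()) for i,r in enumerate(s) if r.sum()>8]
        print(f,k,rows[:4],rows[-12::3])
    b=boxes['g'];cv2.imwrite(f"pics/{f}g.png",cv2.resize(im[b[2]-10:b[3]+45,b[0]-10:b[1]+10],None,fx=5,fy=5,interpolation=0))
E
```

```text
w2 g [(112, np.int64(217), np.int64(268), np.uint64(52)), (113, np.int64(217), np.int64(269), np.uint64(53)), (114, np.int64(217), np.int64(269), np.uint64(53)), (115, np.int64(217), np.int64(269), np.uint64(53))] [(158, np.int64(220), np.int64(268), np.uint64(49)), (161, np.int64(221), np.int64(268), np.uint64(48)), (164, np.int64(221), np.int64(268), np.uint64(48)), (167, np.int64(221), np.int64(268), np.uint64(48))]
w2 a [(109, np.int64(334), np.int64(345), np.uint64(12)), (110, np.int64(318), np.int64(367), np.uint64(50)), (111, np.int64(318), np.int64(368), np.uint64(51)), (112, np.int64(318), np.int64(367), np.uint64(50))] [(158, np.int64(316), np.int64(362), np.uint64(47)), (161, np.int64(316), np.int64(362), np.uint64(47)), (164, np.int64(316), np.int64(362), np.uint64(47)), (167, np.int64(316), np.int64(361), np.uint64(46))]
w2 b [(112, np.int64(121), np.int64(170), np.uint64(50)), (113, np.int64(120), np.int64(170), np.uint64(51)), (114, np.int64(120), np.int64(170), np.uint64(51)), (115, np.int64(120), np.int64(170), np.uint64(51))] [(158, np.int64(126), np.int64(174), np.
[... 737 characters left out ...]
 np.uint64(40)), (149, np.int64(308), np.int64(346), np.uint64(39))] [(180, np.int64(307), np.int64(344), np.uint64(30)), (183, np.int64(307), np.int64(344), np.uint64(38)), (186, np.int64(307), np.int64(343), np.uint64(37)), (189, np.int64(306), np.int64(343), np.uint64(38))]
w3 b [(148, np.int64(149), np.int64(189), np.uint64(41)), (149, np.int64(149), np.int64(189), np.uint64(41)), (150, np.int64(149), np.int64(189), np.uint64(41)), (151, np.int64(150), np.int64(189), np.uint64(40))] [(183, np.int64(153), np.int64(192), np.uint64(40)), (186, np.int64(154), np.int64(192), np.uint64(39)), (189, np.int64(154), np.int64(192), np.uint64(39)), (192, np.int64(155), np.int64(192), np.uint64(38))]
```

View pics/w2g.png

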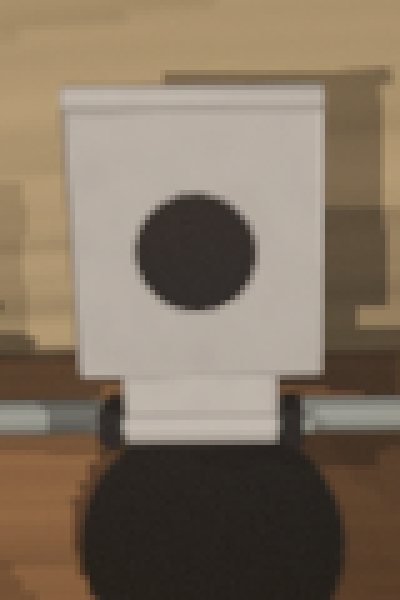

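```bash
python3 - <<'E'
import numpy as np
from plant import robot
from scipy.spatial.transform import Rotation as R
from scipy.optimize import least_squares
k=robot.get_calibration("wrist")
S={2:([0.60220888,0.10313454,0.24847026],[.047,1.571,-.046]),3:([0.55760165,0.10289903,0.31967267],[.046,1.571,-.046])}
Rm=np.array([[0,.0585,.9983],[0,.9983,-.0585],[-1,0,0]])
def proj(X,v):
    T=np.eye(4);T[:3,:3]=Rm;T[:3,3]=S[v][0]
    p=np.linalg.inv(T@k['T_tool_cam'])@np.r_[X,1];return np.array([k['fx']*p[0]/p[2]+k['cx'],k['fy']*p[1]/p[2]+k['cy']])
ob={'gap':{2:(112,217-.5,269.5),3:(148.8,227-.5,268.5)},'a':{2:(109.8,317.5,368),3:(146.4,307.5,347.5)},'b':{2:(111.8,119.5,170.5),3:(147.8,148.5,189.5)}}
for n,o in ob.items():
    def f(p):
        x,y,z=p;r=[]
        for v,(row,l,rr) in o.items():
            for s,c in((-1,l),(1,rr)):
                # image right = tool y+ = +y
                q=proj(np.array([x,y,z])+s*.027*np.array([.0585,.9983,0]),v);r+=[q[0]-c,(q[1]-row)]
        return r
    s=least_squares(f,[.53,.1,.09]);print(n,s.x.round(4),np.round(s.fun,1))
E
```

```text
gap [0.5278 0.0939 0.0925] [-0.1 -0.  -0.3 -0.   0.2  0.   0.3  0. ]
a [0.5318 0.1994 0.0789] [-0.2  0.2  0.1  0.2 -0.3 -0.3  0.4 -0.3]
b [ 0.5214 -0.0101  0.0808] [-0.2  0.1 -0.2  0.1  0.3 -0.1  0.1 -0.1]
```

Call:
play_rows --plan '[{"slide":[-0.9,-0.1,-0.5],"roll":0,"fingers":-1},{"slide":[-0.9,-0.1,-0.5],"roll":0,"fingers":-1},{"slide":[-0.8,0,-0.5],"roll":0,"fingers":-1},{"slide":[0,0,-0.8],"roll":0,"fingers":-1},{"slide":[0,0,-0.8],"roll":0,"fingers":-1},{"slide":[0,0,-0.8],"roll":0,"fingers":-1},{"slide":[0,0,-0.8],"roll":0,"fingers":-1},{"slide":[0,0,-0.8],"roll":0,"fingers":-1},{"slide":[0,0,-0.8],"roll":0,"fingers":-1},{"slide":[0,0,-0.8],"roll":0,"fingers":-1},{"slide":[0,0,-0.5],"roll":0,"fingers":-1},{"slide":[0,0,0],"roll":0,"fingers":-1},{"slide":[0,0,0],"roll":0,"fingers":-1},{"slide":[0,0,0],"roll":0,"fingers":-1},{"slide":[0,0,0],"roll":0,"fingers":-1}]'

```text
t: 7.15
tool_pos: [0.4801, 0.0969, 0.0934]
orientation: [0.046, 1.569, -0.046]
force: [0.2, 0.0, 0.5]
opening: 0.0004
```

```bash
cat > pic.py <<'E'
from plant import robot
import cv2,sys,numpy as np
s=robot.read_state();print(s['t'],s['tool_pos'].round(4),s['force'].round(2),s['opening'])
a=robot.read_camera("top")[:,:,::-1][130:250,160:330];b=robot.read_camera("scene")[:,:,::-1][150:290,200:350]
w=robot.read_camera("wrist")[:,:,::-1]
a=cv2.resize(a,(400,282),interpolation=2);b=cv2.resize(b,(400,373),interpolation=2);w=cv2.resize(w,(400,300))
c=np.zeros((600,800,3),'uint8');c[:282,:400]=a;c[:373,400:]=b;c[290:590,:400]=w
cv2.imwrite(f"pics/{sys.argv[1]}.png",c)
E
python3 pic.py p1
```

```text
7.15 [0.4801 0.0969 0.0934] [0.19 0.05 0.53] 0.0004290148540402348
```

View pics/p1.png

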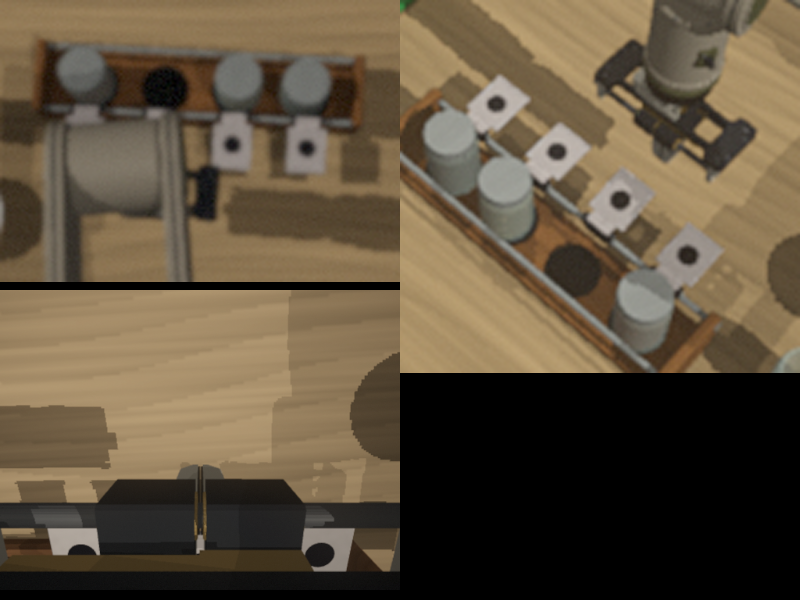

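Call:
play_rows --plan '[{"slide":[0.4,-0.03,-0.2],"roll":0,"fingers":-1},{"slide":[0.4,-0.03,-0.2],"roll":0,"fingers":-1},{"slide":[0.3,0,0],"roll":0,"fingers":-1},{"slide":[0.1,0,0],"roll":0,"fingers":-1},{"slide":[0,0,0],"roll":0,"fingers":-1}]'

```text
t: 7.92
tool_pos: [0.5156, 0.095, 0.0808]
orientation: [0.046, 1.57, -0.046]
force: [-1.1, 0.3, -0.7]
opening: 0.0008
```

Call:
play_rows --plan '[{"slide":[0.1,0,0],"roll":0,"fingers":-1},{"slide":[0,0,0],"roll":0,"fingers":-1}]'

```text
t: 8.18
tool_pos: [0.518, 0.0951, 0.0805]
orientation: [0.046, 1.571, -0.046]
force: [-2.4, -0.2, 1.0]
opening: 0.0008
```

Call:
play_rows --plan '[{"slide":[0.06,0,0],"roll":0,"fingers":-1},{"slide":[0,0,0],"roll":0,"fingers":-1}]'

```text
t: 8.43
tool_pos: [0.5179, 0.0951, 0.0795]
orientation: [0.046, 1.575, -0.046]
force: [-8.7, 0.0, 1.9]
opening: 0.0008
```

Call:
play_rows --plan '[{"slide":[0.03,0,0.1],"roll":0,"fingers":-1},{"slide":[0.03,0,0.1],"roll":0,"fingers":-1},{"slide":[0.03,0,0.1],"roll":0,"fingers":-1},{"slide":[0,0,0],"roll":0,"fingers":-1}]'

```text
t: 8.93
tool_pos: [0.5204, 0.095, 0.0887]
orientation: [0.045, 1.576, -0.046]
force: [-11.8, -0.3, 3.1]
opening: 0.0003
```

```bash
python3 pic.py p2
```

```text
8.925 [0.5204 0.095  0.0887] [-11.85  -0.25   3.07] 0.00032565135226647303
```

View pics/p2.png

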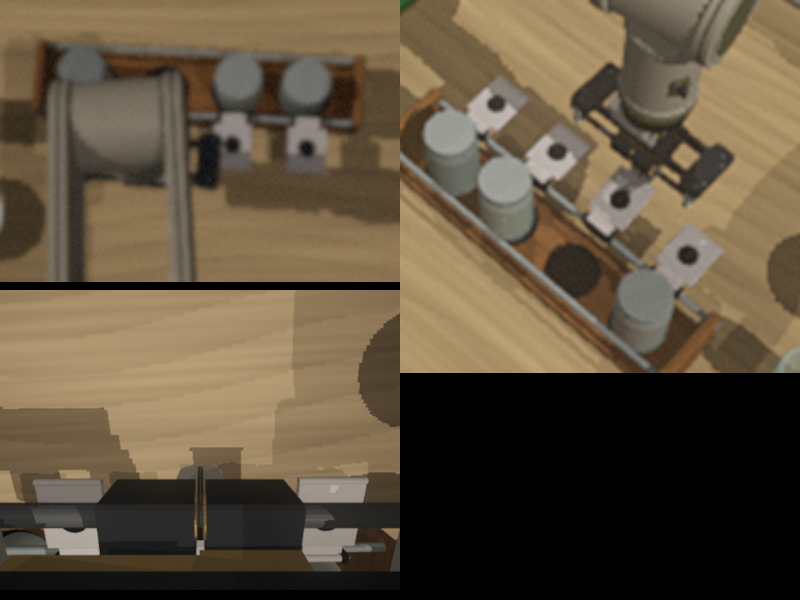

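Call:
play_rows --plan '[{"slide":[0.05,0,0.14],"roll":0,"fingers":-1},{"slide":[0.055,0,0.14],"roll":0,"fingers":-1},{"slide":[0.065,-0.01,0.135],"roll":0,"fingers":-1},{"slide":[0.07,0,0.13],"roll":0,"fingers":-1},{"slide":[0.08,-0.01,0.13],"roll":0,"fingers":-1},{"slide":[0,0,0],"roll":0,"fingers":-1}]'

```text
t: 9.82
tool_pos: [0.5314, 0.0945, 0.1102]
orientation: [0.046, 1.573, -0.046]
force: [-10.3, -0.1, 7.7]
opening: 0.001
```

Call:
play_rows --plan '[{"slide":[0.09,0,0.123],"roll":0,"fingers":-1},{"slide":[0.097,-0.01,0.117],"roll":0,"fingers":-1},{"slide":[0.104,0,0.11],"roll":0,"fingers":-1},{"slide":[0.11,-0.01,0.105],"roll":0,"fingers":-1},{"slide":[0.116,0,0.1],"roll":0,"fingers":-1},{"slide":[0,0,0],"roll":0,"fingers":-1}]'

```text
t: 10.58
tool_pos: [0.5488, 0.0938, 0.1268]
orientation: [0.046, 1.569, -0.046]
force: [-0.4, -0.1, 0.3]
opening: 0.0003
```

Call:
play_rows --plan '[{"slide":[0.122,-0.01,0.09],"roll":0,"fingers":-1},{"slide":[0.127,-0.01,0.083],"roll":0,"fingers":-1},{"slide":[0.132,-0.01,0.076],"roll":0,"fingers":-1},{"slide":[0.136,-0.01,0.068],"roll":0,"fingers":-1},{"slide":[0.14,0,0.06],"roll":0,"fingers":-1},{"slide":[0,0,0],"roll":0,"fingers":-1}]'

```text
t: 11.32
tool_pos: [0.5683, 0.0926, 0.1381]
orientation: [0.046, 1.57, -0.046]
force: [-0.4, 0.0, -0.4]
opening: 0.0003
```

```bash
python3 pic.py p3
```

```text
11.325 [0.5683 0.0926 0.1381] [-0.43  0.   -0.39] 0.00025407867945510863
```

View pics/p3.png

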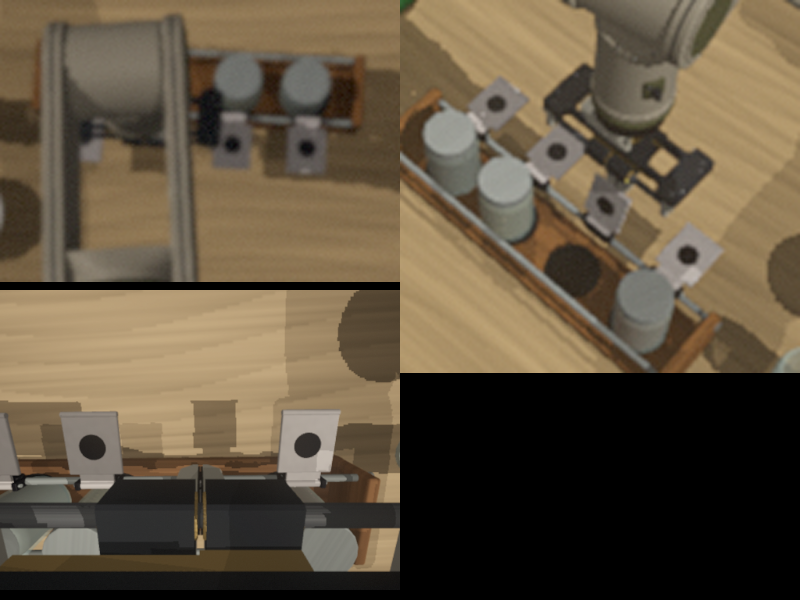

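Call:
play_rows --plan '[{"slide":[0.215,-0.01,0.015],"roll":0,"fingers":-1},{"slide":[0.215,-0.01,0.015],"roll":0,"fingers":-1},{"slide":[0.215,-0.015,0.015],"roll":0,"fingers":-1},{"slide":[0.215,-0.015,0.015],"roll":0,"fingers":-1},{"slide":[0.2,-0.01,-0.03],"roll":0,"fingers":-1},{"slide":[0.2,-0.01,-0.03],"roll":0,"fingers":-1},{"slide":[0.2,-0.01,-0.03],"roll":0,"fingers":-1},{"slide":[0,0,0],"roll":0,"fingers":-1}]'

```text
t: 12.48
tool_pos: [0.6119, 0.0901, 0.1367]
orientation: [0.046, 1.57, -0.046]
force: [0.6, -0.4, -0.4]
opening: 0.0006
```

```bash
python3 pic.py p4
```

```text
12.475 [0.6119 0.0901 0.1367] [ 0.61 -0.39 -0.36] 0.0006462897114017552
```

View pics/p4.png

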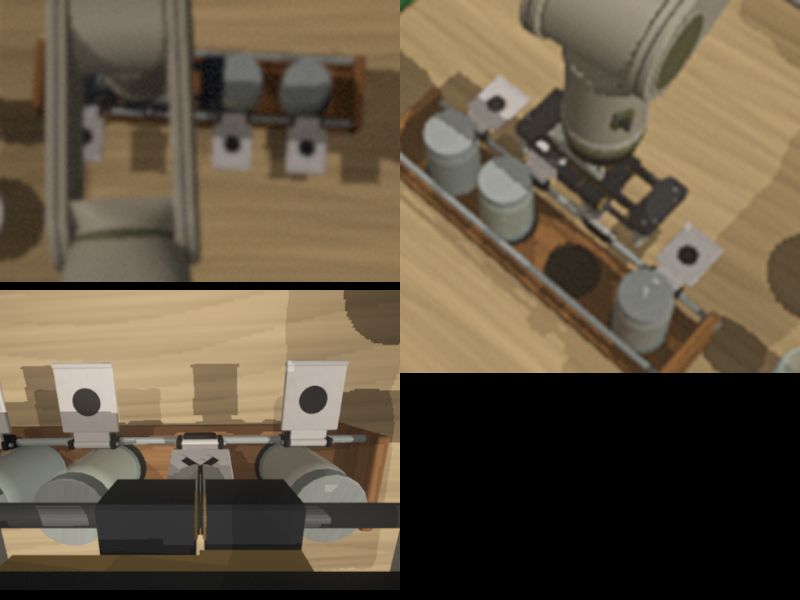

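Call:
play_rows --plan '[{"slide":[0.185,-0.01,-0.09],"roll":0,"fingers":-1},{"slide":[0.185,-0.01,-0.09],"roll":0,"fingers":-1},{"slide":[0.185,-0.01,-0.09],"roll":0,"fingers":-1},{"slide":[0.15,-0.01,-0.14],"roll":0,"fingers":-1},{"slide":[0.15,-0.01,-0.14],"roll":0,"fingers":-1},{"slide":[0.15,-0.01,-0.14],"roll":0,"fingers":-1},{"slide":[0.1,0,-0.175],"roll":0,"fingers":-1},{"slide":[0.1,0,-0.175],"roll":0,"fingers":-1},{"slide":[0.1,0,-0.175],"roll":0,"fingers":-1},{"slide":[0,0,0],"roll":0,"fingers":-1}]'

```text
t: 13.88
tool_pos: [0.6505, 0.0884, 0.0997]
orientation: [0.046, 1.571, -0.046]
force: [-0.1, -0.3, 0.1]
opening: 0.0006
```

Call:
play_rows --plan '[{"slide":[0.045,0,-0.13],"roll":0,"fingers":-1},{"slide":[0.045,0,-0.13],"roll":0,"fingers":-1},{"slide":[0.04,0,-0.13],"roll":0,"fingers":-1},{"slide":[0,0,-0.12],"roll":0,"fingers":-1},{"slide":[0,0,0],"roll":0,"fingers":-1}]'

```text
t: 14.5
tool_pos: [0.6544, 0.0884, 0.0847]
orientation: [0.046, 1.571, -0.046]
force: [-0.3, -0.1, 0.3]
opening: 0.0006
```

Now the last few millimetres, in small steps until the stop is felt.

Call:
play_rows --plan '[{"slide":[0,0,-0.07],"roll":0,"fingers":-1},{"slide":[0,0,-0.07],"roll":0,"fingers":-1},{"slide":[0,0,0],"roll":0,"fingers":-1}]'

```text
t: 14.88
tool_pos: [0.6546, 0.0884, 0.0808]
orientation: [0.046, 1.571, -0.046]
force: [0.1, 0.1, 0.3]
opening: 0.0
```

Call:
play_rows --plan '[{"slide":[0,0,-0.06],"roll":0,"fingers":-1},{"slide":[0,0,0],"roll":0,"fingers":-1}]'

```text
t: 15.12
tool_pos: [0.6548, 0.0884, 0.0802]
orientation: [0.046, 1.57, -0.046]
force: [-3.5, 0.0, 6.3]
opening: 0.0002
```

Call:
play_rows --plan '[{"slide":[0,0,-0.04],"roll":0,"fingers":-1},{"slide":[0,0,0],"roll":0,"fingers":-1}]'

```text
t: 15.38
tool_pos: [0.6548, 0.0884, 0.08]
orientation: [0.046, 1.57, -0.046]
force: [-7.4, -0.8, 13.2]
opening: 0.0009
```

Call:
play_rows --plan '[{"slide":[0,0,0.2],"roll":0,"fingers":-1},{"slide":[0,0,0.6],"roll":0,"fingers":-1},{"slide":[0,0,0.8],"roll":0,"fingers":-1},{"slide":[0,0,0.8],"roll":0,"fingers":-1},{"slide":[0,0,0.8],"roll":0,"fingers":-1},{"slide":[0,0,0.8],"roll":0,"fingers":-1},{"slide":[0,0,0.8],"roll":0,"fingers":-1},{"slide":[0,0,0.8],"roll":0,"fingers":-1},{"slide":[0,0,0],"roll":0,"fingers":-1},{"slide":[0,0,0],"roll":0,"fingers":-1}]'

```text
t: 16.62
tool_pos: [0.6545, 0.0884, 0.2454]
orientation: [0.046, 1.571, -0.046]
force: [0.1, -0.5, -0.3]
opening: 0.0005
```

```bash
python3 pic.py p5
```

```text
16.625 [0.6545 0.0884 0.2454] [ 0.09 -0.49 -0.31] 0.0004963942668846664
```

View pics/p5.png

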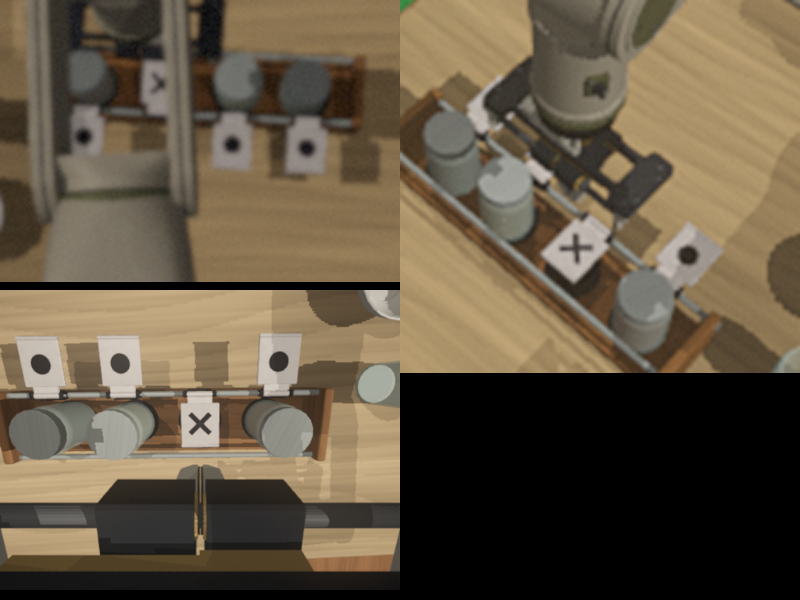

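```bash
python3 -c "
from plant import robot
print(robot.close_job())"
```

```text
the job is handed in; nothing more can be done
None
```

I turned the marker flag at the empty place (second from the left as the robot faces the rack) right over its hinge, and it now lies flat across the empty place with its cross face up. I did it with the shut fingertips: first lifting the free edge along its arc, then pushing it past upright and down to the stop.

- **Flag at the stop:** on the last push the force rose to about 13 N with the tip at z = 0.080 m. That matches the top of a level plate on the 78 mm hinge. I judged the angle from this and the pictures; I did not measure it directly.
- **Forces:** the readings after each move never passed about 15 N.
- **Final pictures:** after lifting clear to z = 0.245 m the force read about zero. The pictures show the cross face up, with the other flags and the rack's jars as before. I checked these by eye only. In that last look, the pepper was not in view and the bowl and open jar only partly.
- **Disagreements:** none of the checks failed. The networks' first top-and-scene estimate put the flag's edge at z = 0.11 m, but the two wrist views gave 0.0925 m. I used the wrist value, and the first contact agreed with it.

The job was handed in at about 17 s of the 48 s allowed.

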